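Stand the washed tumbler upside down to drain

TASK

The tall tumbler has been left lying on its side on the worktop. Pick it up, turn it over and set it gently upside down, mouth flat on the empty draining pad and its whole rim on the pad. Leave the short tumbler standing on the other pad as it is.

Things in the scene. Friction and masses are not known exactly. Their poses are not given: they have to be found in the camera images.
- tall_tumbler: tall white eight-sided ceramic tumbler, 95 mm long, 64 mm across flats (69 over corners), straight, wall 4 mm, 0.18 kg. At first it lies on a flat, mouth pointing ahead and 20 to 75 degrees to the left, its side flats upright to be gripped. Origin on its axis, halfway along; +x points out of the mouth, -x to the closed base; at first +z is up, side flats face +y and -y. Upside down: +x points down
- tall_mouth (a point): the centre of the tall tumbler's open mouth, in the plane of the rim, 47.5 mm from its origin along its +x; axes as the tumbler's
- empty_pad: the empty one of two like round grey draining pads, 108 mm across and 6 mm thick, fixed on the worktop. Origin at the centre of its underside, z up; its flat top is 6 mm above its origin
- short_tumbler: a short white eight-sided tumbler, 55 mm high, 64 mm across flats, already standing upside down on the other pad; loose, to be left as it is. Origin on its axis, halfway up; +x points along its axis out of its mouth (down)

How it is judged:
By the outcome, as a careful person would: the job done as asked, in the order asked, and still so for the second after the job is handed in, with the robot touching nothing.
It also fails if it takes over 40 s, if anything falls off the work surface, if the arm or the gripper's body presses on something with over 40 N, if the wrist force passes 120 N, or if a joint passes its speed limit or range.

ROBOT

A 6-joint arm with a two-finger parallel gripper is mounted at the origin on a cart in front of the work surface, level with it; the furniture and walls round the work are solid. World frame = base frame: x ahead of the robot, y to its left, z up, the work surface at z = 0. Lengths are in m, angles in rad, forces in N, time in s.
With the tool pointing down it reaches from about 0.275 to 0.975 m from the base axis. Payload 8.4 kg.
Tool frame: the origin (TCP) lies where the fingers leave the gripper's body, on its centre line; the fingertips stand 88 mm ahead of it and the grasp point (between the pads) lies 69 mm ahead of it; z points along the fingers, y is the line along which they close (so a half turn about z gives the same grasp; the last joint's range is limited). The gripper opens to 92 mm and grips with 3 to 60 N. Pads are 20 mm wide; open, the fingers measure 128 mm over their backs; the gripper's body (75 mm by 189 mm) begins 69 mm behind the grasp point.
Start: joints at [1.3, 0.353, 1.633, -0, 1.155, -0.002], TCP at [0.166, 0.603, 0.303] pointing down, gripper open.
Joint ranges: [-2.63, 2.63], [-0.92, 2.1], [0.06, 2.66], [-1.3, 4.44], [0, 2.69], [-3.02, 3.02]. Speed limits (rad/s): [2.22, 2.22, 2.79, 3.14, 3.14, 3.14].

INTERFACE

Orientations are given as a unit quaternion [w, x, y, z].
In Python, from rig import bot gives the robot as it stands. Calls block until the motion is done:
- bot.move_to(position, orientation): joint-space move of the TCP to a pose.
- bot.line_to(position, feed=0.15, orientation=None, force_limit=None): straight line of the TCP; orientation=None keeps the orientation; feed is the mean speed in m/s. With force_limit (N) it stops when the force on the tool has changed by that much, and returns True; else False.
- bot.movej(angles): joint-space move.
- bot.gripper_open() and bot.grab(grip_force=None): open the fingers fully, or close them until they stop; grip_force is the grip in N (None keeps the last).
- bot.hold(seconds).
- bot.solve_ik(position, orientation): joint angles nearest the present ones, or None.
- bot.state(): the state.
- bot.get_image(name): name is "scene" or "side" or "wrist"; returns (picture, depth): 480x640x3 uint8, blue, green, red; 480x640 float32, m along the optical axis (not along the pixel's ray), 0 where there is no reading.
- bot.calibration(name): a dict with "fx", "fy", "cx", "cy" (pixels), "dist_coeffs" ([k1, k2, p1, p2, k3] as OpenCV has them; the pictures are not rectified), "camera_from_world" (4x4, takes a point from world to camera coordinates). Camera axes: x right, y down, z forward; pixel columns grow to the right and rows downward; lengths in m; the calibration is good to about 2 mm. A picture is of the moment at which its call begins: read the wrist's pose just before it. calibration takes no time and is no camera call; for the wrist camera it gives the pose at the moment of the call.
A pose or a line that the arm cannot do raises bot.Unreachable and nothing moves.
- bot.hand_in(): hands the job in; it is judged then, once.
The state is a dict: "t": time; "joint_pos": joint angles; "dq": joint speeds; "joint_efforts": joint torques, N m; "tool_pos": TCP position; "tool_rot": TCP orientation; "contact_force": force on the tool from outside, world axes, zero at the start; "moment": the same for the moment, N m; "grip_width": finger opening in m; "finger_force": force on a finger pad.
Only numpy, scipy, OpenCV 4.12 (cv2) and the standard library are available. Lean on these libraries where they do the work, as an engineer would, in place of code of your own. Each camera call takes 0.05 s, during which the arm holds its last target. There are 200 camera calls.

## Working session

There is one attempt and no reset: what is moved stays moved. The work goes in short steps, each a Python script; the robot and the scene stay as the last script left them, time stands still between calls to the robot, and variables do not carry over. Pictures are saved under pics/ and viewed, at most 10 in all, crops included, and the job is handed in when it is done.

```bash
ls; mkdir -p pics
python3 - <<'E'
from rig import bot
import cv2,numpy as np
ims=[]
for n in("scene","side"):
    im,d=bot.get_image(n); np.save(f"/tmp/{n}_d.npy",d); cv2.imwrite(f"/tmp/{n}.png",im); ims.append(im)
    c=bot.calibration(n); T=np.array(c["camera_from_world"]); print(n,c["fx"],c["cx"],c["cy"],c["dist_coeffs"],-T[:3,:3].T@T[:3,3], T[2,:3],(d>0).mean())
cv2.imwrite("pics/a.png",cv2.resize(ims[0],(640,480)));cv2.imwrite("pics/b.png",ims[1])
print(bot.state())
E
```

```text
pics
scene 497.9497076982859 326.5895603924313 237.5205270037195 [0.0216409 0.        0.        0.        0.       ] [-0.14553306  0.40801582  0.48813937] [ 0.75456963 -0.42283367 -0.50183301] 0.9958072916666667
side 511.86463942209303 326.6008645850464 236.96970265675208 [0.0321426 0.        0.        0.        0.       ] [ 0.54707577 -0.65243542  0.52720087] [-0.05568955  0.82495023 -0.56245515] 0.99423828125
{'t': 0.1, 'joint_pos': array([ 1.29959854e+00,  3.53566919e-01,  1.63404489e+00, -2.13237646e-05,
        1.15522602e+00, -2.42516236e-03]), 'dq': array([ 0.00189728, -0.0022151 , -0.00047098, -0.00064654, -0.00047453,
       -0.00143657]), 'joint_efforts': array([-1.04245064e-03, -5.94907308e+01, -3.34930837e+01,  6.97769271e-02,
        1.84197963e-02, -6.81686242e-05]), 'tool_pos': array([0.16589746, 0.60222989, 0.30205255]), 'tool_rot': array([-7.52508571e-05,  1.33977883e-01,  9.90984127e-01, -6.18098641e-04]), 'contact_force': array([-0.52491762, -0.50953433,  0.16099509]), 'moment': array([ 0.01266171,  0.04354422, -0.01788079]), 'finger_force': 0.0, 'grip_width': 0.09225554969821805}
```

View pics/a.png

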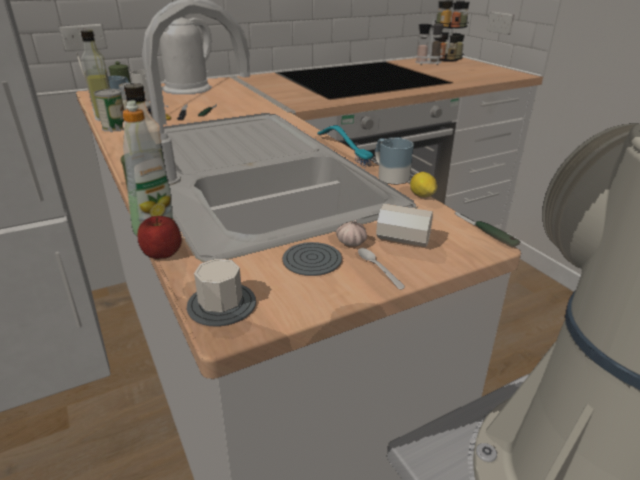

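View pics/b.png

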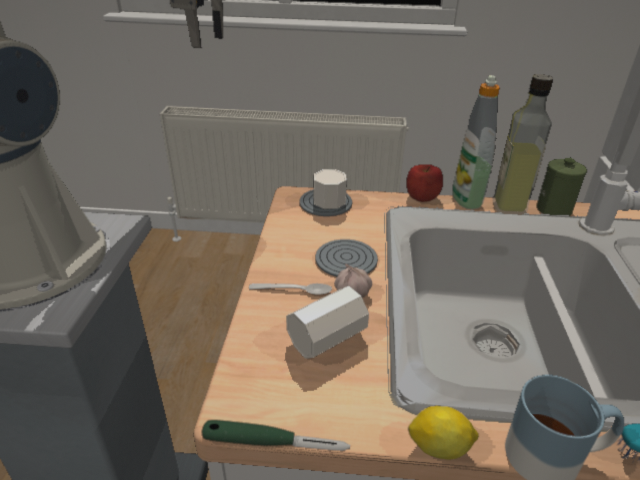

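The scene view shows the lying tumbler at (405,225), the empty pad at (312,258), the short tumbler at (220,287) on its pad, and garlic and a spoon close to the tall one. In the side view the tall tumbler is at (328,320) with its closed base at lower left, the empty pad at (347,258) and the garlic at (353,283).

```bash
cat > h.py <<'E'
import cv2,numpy as np
def cloud(c,d):
    K=np.array([[c["fx"],0,c["cx"]],[0,c["fy"],c["cy"]],[0,0,1]]); T=np.array(c["camera_from_world"])
    v,u=np.mgrid[:480,:640]
    n=cv2.undistortPoints(np.stack([u,v],-1).reshape(-1,1,2).astype(float),K,np.array(c["dist_coeffs"])).reshape(480,640,2)
    P=np.dstack([n,np.ones((480,640))])*d[...,None]
    return (P-T[:3,3])@T[:3,:3]
E
python3 - <<'E'
from rig import bot
from h import *
for n,tb,pad,gar,sh in(("scene",(372,200,440,250),(276,238,348,276),(336,221,368,248),(190,255,250,315)),("side",(280,282,378,360),(310,236,382,280),(333,264,374,305),(308,166,352,212))):
    im=cv2.imread(f"/tmp/{n}.png");P=cloud(bot.calibration(n),np.load(f"/tmp/{n}_d.npy"))
    hsv=cv2.cvtColor(im,cv2.COLOR_BGR2HSV)
    def sub(b,m): 
        x0,y0,x1,y1=b; return P[y0:y1,x0:x1][m[y0:y1,x0:x1]]
    S=hsv[...,1]; z=P[...,2]
    print(n,"worktop z",np.median(z[(S>80)&(abs(z)<.02)]))
    q=sub(tb,(S<45)&(z>.01)); t=q[q[:,2]>np.percentile(q[:,2],98)-.006]
    print(" tumbler n",len(q),"zmax",np.percentile(q[:,2],[50,95,99]))
    r=cv2.minAreaRect((t[:,:2]*1000).astype(np.float32)); print(" top facet",len(t),t.mean(0),r)
    r=cv2.minAreaRect((q[:,:2]*1000).astype(np.float32)); print(" all",r)
    g=sub(pad,(S<80)&(z>.002)&(z<.012)); print(" pad",len(g),np.median(g[:,2]),cv2.minEnclosingCircle((g[:,:2]*1000).astype(np.float32)),(g.min(0)+g.max(0))/2)
    g=sub(gar,(z>.012)&(z<.05)&(S>=20)); print(" garlic-ish",g.min(0),g.max(0))
    g=sub(sh,(S<45)&(z>.02)); print(" short",g.min(0),g.max(0))
    cv2.imwrite(f"/tmp/{n}_P.png",im); np.save(f"/tmp/{n}_P.npy",P)
a=cv2.imread("/tmp/scene.png")[190:290,270:450];b=cv2.imread("/tmp/side.png")[230:370,240:400]
cv2.imwrite("pics/c.png",np.hstack([cv2.resize(a,(400,400)),cv2.resize(b,(400,400))]))
E
```

```text
scene worktop z -0.0007418893409483033
 tumbler n 1811 zmax [0.04762013 0.06404138 0.06482641]
 top facet 498 [ 0.50093084 -0.1204919   0.06863793] ((207.26235961914062, 150.091064453125), (95.81746673583984, 868.7796020507812), 47.53617858886719)
 all ((230.633544921875, 75.41192626953125), (113.25299072265625, 997.8378295898438), 54.99237823486328)
 pad 1703 0.005545464438175418 ((555.5811767578125, 56.76482009887695), 77.75391387939453) [0.55253313 0.04666855 0.00684573]
 garlic-ish [ 0.51681113 -0.06029045  0.01200807] [ 0.56927982 -0.00528231  0.04994084]
 short [-0.14553306  0.21067145  0.02001946] [0.52224134 0.40801582 0.48813937]
side worktop z -0.000513642122595472
 tumbler n 3655 zmax [0.0518937  0.06418004 0.06516635]
 top facet 1288 [ 0.51645916 -0.14117547  0.06741761] ((509.2882385253906, -371.22845458984375), (560.1396484375, 90.90973663330078), 88.43472290039062)
 all ((550.2573852539062, -332.1443176269531), (120.36238861083984, 629.2050170898438), 10.260305404663086)
 pad 1673 0.006091827607217951 ((532.5789184570312, 59.08138656616211), 55.57434844970703) [0.53315588 0.05973443 0.00571119]
 garlic-ish [ 0.51849783 -0.08248765  0.01209671] [ 0.57610255 -0.01112924  0.04978476]
 short [ 0.45580939 -0.65243542  0.02007669] [0.54707577 0.27766589 0.52720087]
```

View pics/c.png

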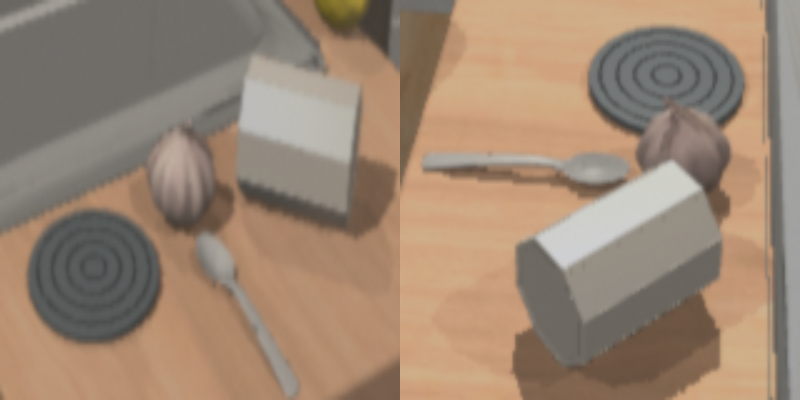

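The crop shows the tumbler's top facet clearly in both views, the garlic just off its left front corner, and the pad clear of both. The outliers come from zero-depth pixels, so I'll filter them.

Run:
```python
from h import *
Q=[]
for n,tb in(("scene",(360,195,445,255)),("side",(275,280,382,365))):
    P=np.load(f"/tmp/{n}_P.npy");S=cv2.cvtColor(cv2.imread(f"/tmp/{n}.png"),cv2.COLOR_BGR2HSV)[...,1]
    x0,y0,x1,y1=tb
    q=P[y0:y1,x0:x1].reshape(-1,3); s=S[y0:y1,x0:x1].ravel()
    ok=(s<45)&(q[:,2]>.008)&(q[:,2]<.075)&(np.linalg.norm(q[:,:2]-[.5,-.11],axis=1)<.09); q=q[ok]; Q.append(q)
    t=q[(q[:,2]>.060)&(q[:,2]<.068)]
    (c,wh,a)=cv2.minAreaRect((t[:,:2]*1000).astype(np.float32)); print(n,len(q),len(t),c,wh,a, t.mean(0), np.percentile(t[:,2],[5,50,95]))
    ev=np.linalg.svd(t[:,:2]-t[:,:2].mean(0),full_matrices=False)[2][0]; print("axis deg",np.degrees(np.arctan2(*ev[::-1]))%180)
    # extents along/across axis
    th=np.radians(np.degrees(np.arctan2(*ev[::-1]))%180); A=np.array([np.cos(th),np.sin(th)]);N=np.array([-A[1],A[0]])
    print(" along",np.percentile(t[:,:2]@A,[1,99])," across",np.percentile(t[:,:2]@N,[1,99]),"all along",np.percentile(q[:,:2]@A,[1,99]),"across",np.percentile(q[:,:2]@N,[1,99]))
    for nm,b,lo,hi in(("garlic",(325,215,372,252) if n=="scene" else (328,260,378,308),.012,.05),("spoon",(355,245,405,292) if n=="scene" else (245,280,335,298),.004,.02),("short",(185,250,255,318) if n=="scene" else (300,160,360,215),.02,.07)):
        x0,y0,x1,y1=b; g=P[y0:y1,x0:x1].reshape(-1,3); g=g[(g[:,2]>lo)&(g[:,2]<hi)&(g[:,0]>.3)]
        if nm=="garlic":
            r=(g[:,:2]-[.52,-.11]); g=g[(r@A<.0)|(np.linalg.norm(g[:,:2]-[.545,-.035],axis=1)<.04)]
        print(" ",nm,len(g),np.percentile(g,2,axis=0).round(3),np.percentile(g,98,axis=0).round(3))
```

```text
scene 1758 438 (512.8356323242188, -130.11294555664062) (94.35284423828125, 35.67012405395508) 42.60901641845703 [ 0.51124927 -0.12884586  0.06307392] [0.06056252 0.06331504 0.06470527]
axis deg 41.31856109789993
 along [0.25263226 0.34528538]  across [-0.45202662 -0.42026407] all along [0.25261982 0.3449971 ] across [-0.4513219 -0.4049916]
  garlic 570 [ 0.519 -0.053  0.014] [ 0.562 -0.007  0.047]
  spoon 206 [ 0.397 -0.045  0.004] [ 0.514 -0.023  0.01 ]
  short 1782 [0.456 0.214 0.021] [0.516 0.276 0.061]
side 3683 1188 (515.7228393554688, -132.740234375) (96.30671691894531, 36.92655563354492) 42.534385681152344 [ 0.51569007 -0.13525841  0.062971  ] [0.06079867 0.0630425  0.0647692 ]
axis deg 41.974623552018926
 along [0.24749142 0.34100407]  across [-0.46022668 -0.42888151] all along [0.24713722 0.35895843] across [-0.47602489 -0.39270113]
  garlic 715 [ 0.522 -0.057  0.017] [ 0.574 -0.02   0.048]
  spoon 309 [ 0.404 -0.044  0.004] [ 0.512 -0.02   0.01 ]
  short 1016 [0.458 0.212 0.021] [0.521 0.271 0.062]
```

```bash
cat > plan.py <<'E'
import numpy as np
from scipy.spatial.transform import Rotation as R
C=np.array([.5143,-.131,.032]); AX=np.radians(42.3); PAD=np.array([.533,.0597,.0])
def frame(d,y): # tool with z=d, closing axis y
    d=d/np.linalg.norm(d); return np.column_stack([np.cross(y,d),y,d])
def q(M): return R.from_matrix(M).as_quat(scalar_first=True)
def pick(th,s):
    a=np.array([np.cos(AX),np.sin(AX),0]); n=np.array([-a[1],a[0],0])
    return frame(np.cos(th)*a-np.sin(th)*np.array([0,0,1]),s*n)
def place(th,psi,s): # from pick: d'=-cos z - sin a', a'=old mouth direction after yaw; n unchanged up to yaw
    a=np.array([np.cos(psi),np.sin(psi),0]); n=np.array([-a[1],a[0],0])
    return frame(-np.cos(th)*np.array([0,0,1])-np.sin(th)*a,s*n)
def tcp(g,M): return g-.069*M[:,2]
E
python3 - <<'E'
from rig import bot
from plan import *
for deg in(35,42,50):
  th=np.radians(deg)
  for s in(1,-1):
    M=pick(th,s); js=[bot.solve_ik(tcp(C+[0,0,h],M),q(M)) for h in(0,.2)]
    print(deg,s,"pick",[None if j is None else np.round(j,2) for j in js])
    for p in range(-180,180,30):
      M=place(th,np.radians(p),s); js=[bot.solve_ik(tcp(PAD+[0,0,h],M),q(M)) for h in(.0535,.2)]
      if all(j is not None for j in js): print("   ",p,np.round(js[0],2),np.round(js[1],2))
E
```

```text
35 1 pick [array([-0.81,  0.72,  2.17,  1.42,  0.98,  1.88]), array([-0.81,  0.29,  2.13,  1.16,  1.11,  2.4 ])]
    -180 [ 0.17  0.41  2.38  3.52  0.26 -1.8 ] [ 0.17  0.04  2.29 -0.44  0.23  2.14]
    -150 [-0.11  0.42  2.33  1.91  0.37 -0.9 ] [-0.11  0.08  2.24  0.88  0.45  0.2 ]
    -120 [-0.25  0.49  2.16  1.15  0.65 -0.72] [-0.25  0.21  2.09  0.82  0.85 -0.29]
    -90 [-0.25  0.58  1.94  0.75  0.95 -0.81] [-0.25  0.35  1.88  0.65  1.17 -0.59]
    -60 [-0.17  0.67  1.74  0.49  1.2  -0.99] [-0.17  0.47  1.68  0.46  1.43 -0.87]
    -30 [-0.06  0.74  1.59  0.27  1.38 -1.23] [-0.06  0.56  1.53  0.26  1.61 -1.17]
    0 [ 0.08  0.77  1.52  0.05  1.46 -1.51] [ 0.08  0.6   1.46  0.05  1.69 -1.5 ]
    30 [ 0.22  0.76  1.54 -0.18  1.43 -1.8 ] [ 0.22  0.59  1.49 -0.17  1.66 -1.84]
    60 [ 0.35  0.7   1.67 -0.4   1.29 -2.06] [ 0.35  0.52  1.61 -0.38  1.51 -2.15]
    90 [ 0.44  0.62  1.85 -0.64  1.06 -2.27] [ 0.44  0.41  1.79 -0.57  1.29 -2.44]
    120 [ 0.48  0.53  2.07 -0.96  0.78 -2.4 ] [ 0.48  0.27  2.   -0.75  0.99 -2.72]
35 -1 pick [array([-0.81,  0.72,  2.17,  1.42,  0.98, -1.26]), ar
[... 4188 characters left out ...]
  2.01] [-0.39  0.3   2.16  1.16  0.98  2.44]
    -90 [-0.36  0.7   1.9   0.91  1.14  2.12] [-0.36  0.46  1.87  0.83  1.32  2.34]
    -60 [-0.25  0.81  1.64  0.59  1.42  2.06] [-0.25  0.6   1.61  0.58  1.61  2.18]
    -30 [-0.09  0.89  1.43  0.32  1.64  1.88] [-0.09  0.71  1.41  0.34  1.84  1.95]
    0 [0.07 0.93 1.34 0.06 1.74 1.63] [0.07 0.76 1.31 0.06 1.94 1.64]
    30 [ 0.24  0.91  1.38 -0.22  1.7   1.36] [ 0.24  0.74  1.35 -0.23  1.9   1.31]
    60 [ 0.4   0.84  1.54 -0.48  1.53  1.15] [ 0.4   0.65  1.51 -0.48  1.72  1.05]
    90 [ 0.54  0.75  1.78 -0.76  1.27  1.03] [ 0.54  0.53  1.75 -0.72  1.45  0.86]
    120 [ 0.61  0.65  2.07 -1.17  0.98  1.05] [ 0.61  0.37  2.04 -1.01  1.13  0.74]
```

Run:
```python
from rig import bot
from plan import *
P=np.vstack([np.load(f"/tmp/{n}_P.npy").reshape(-1,3) for n in("scene","side")])
m=(P[:,2]>.1)&(P[:,2]<.6)&(P[:,0]>.3)&(P[:,0]<1)&(abs(P[:,1])<.6)
Q=P[m]; 
for lo in(.1,.2,.3,.4):
  S=Q[(Q[:,2]>lo)&(Q[:,2]<lo+.1)]; r=np.hypot(S[:,0],S[:,1]); print(lo,len(S),np.percentile(S,[1,99],axis=0).round(2).tolist() if len(S) else "", np.percentile(r,[0,1,5]).round(2) if len(S) else "")
th=np.radians(42); M=pick(th,-1)
t=bot.state()
bot.line_to([.12,.42,.42],feed=.25)
bot.move_to(tcp(C,M)-.09*M[:,2]+[0,0,.06],q(M))
s=bot.state(); print(s["t"],s["tool_pos"],s["contact_force"])
c=bot.calibration("wrist"); im,d=bot.get_image("wrist")
from h import *
np.save("/tmp/w_P.npy",cloud(c,d)); cv2.imwrite("pics/d.png",im)
```

```text
0.1 7629 [[0.74, 0.19, 0.1], [1.0, 0.31, 0.2]] [0.79 0.79 0.8 ]
0.2 4158 [[0.75, -0.01, 0.2], [1.0, 0.3, 0.3]] [0.8 0.8 0.8]
0.3 1937 [[0.98, -0.01, 0.3], [1.0, 0.21, 0.39]] [0.98 0.98 0.98]
0.4 0  
3.75 [ 0.42722421 -0.20997112  0.19854429] [-0.37296546 -0.30193594  0.05158693]
```

View pics/d.png

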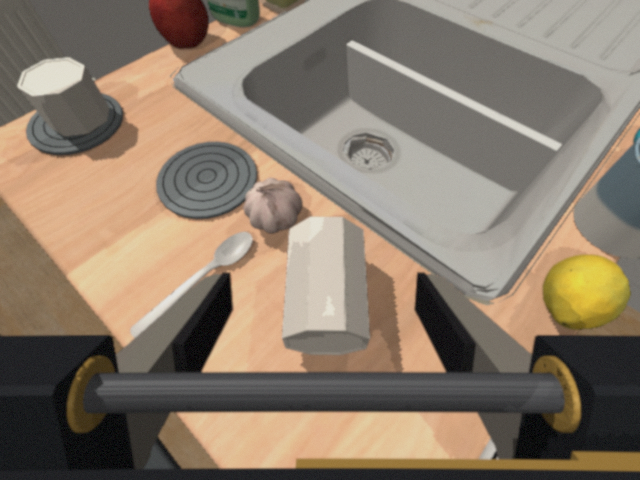

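The tumbler (327,285) is centred between the fingers (about 232 and 416), with garlic at (273,205) and the pad at (207,178). I'll refine the tumbler and pad positions from this cloud.

Run:
```python
from h import *
P=np.load("/tmp/w_P.npy"); im=cv2.imread("pics/d.png"); hsv=cv2.cvtColor(im,cv2.COLOR_BGR2HSV); z=P[...,2]
print("table",np.median(P[290:330,240:270,2]))
q=P[210:350,280:375].reshape(-1,3); t=q[(q[:,2]>.061)&(q[:,2]<.067)]
print(len(t),cv2.minAreaRect((t[:,:2]*1e3).astype(np.float32)),np.percentile(t[:,2],[5,50,95]))
print([r for r in [np.percentile((q[(q[:,2]>.03)&(q[:,2]<.08)][:,:2]@np.array([[np.cos(.738),-np.sin(.738)],[np.sin(.738),np.cos(.738)]])),[1,99],axis=0)]])
g=hsv[...,1]<70; k=np.zeros_like(g); k[135:222,150:265]=1
m=g&k.astype(bool)&(z>.003)&(z<.010); n,l,s,c=cv2.connectedComponentsWithStats(m.astype(np.uint8)); i=1+s[1:,4].argmax(); p=P[l==i]
h=cv2.convexHull((p[:,:2]*1e3).astype(np.float32)); print(len(p),np.median(p[:,2]),cv2.fitEllipse(h),cv2.minEnclosingCircle(h))
P=np.load("/tmp/side_P.npy");z=P[...,2];hs=cv2.cvtColor(cv2.imread("/tmp/side.png"),cv2.COLOR_BGR2HSV)
m=np.zeros((480,640),bool);m[236:280,310:382]=1;m&=(z>.003)&(z<.010)&(hs[...,1]<80);n,l,s,c=cv2.connectedComponentsWithStats(m.astype(np.uint8)); i=1+s[1:,4].argmax(); p=P[l==i]
h=cv2.convexHull((p[:,:2]*1e3).astype(np.float32)); print(len(p),cv2.fitEllipse(h),cv2.minEnclosingCircle(h))
P=np.load("/tmp/scene_P.npy");z=P[...,2];hs=cv2.cvtColor(cv2.imread("/tmp/scene.png"),cv2.COLOR_BGR2HSV)
m=np.zeros((480,640),bool);m[238:278,276:346]=1;m&=(z>.003)&(z<.010)&(hs[...,1]<80);n,l,s,c=cv2.connectedComponentsWithStats(m.astype(np.uint8)); i=1+s[1:,4].argmax(); p=P[l==i]
h=cv2.convexHull((p[:,:2]*1e3).astype(np.float32)); print(len(p),cv2.fitEllipse(h),cv2.minEnclosingCircle(h))
```

```text
table -0.0008472700134015735
4667 ((514.7678833007812, -132.91241455078125), (95.10038757324219, 32.51887512207031), 41.70899963378906) [0.06158499 0.06296272 0.06404834]
[array([[ 0.24426649, -0.47575177],
       [ 0.3427251 , -0.41262845]])]
5927 0.005259880313782418 ((532.387939453125, 57.463314056396484), (106.79007720947266, 108.11116027832031), 167.35296630859375) ((532.1060180664062, 57.71720886230469), 54.56428527832031)
1663 ((533.1970825195312, 58.207603454589844), (106.70056915283203, 108.62252044677734), 169.54025268554688) ((532.578857421875, 59.08135986328125), 55.57434844970703)
1529 ((532.1405029296875, 58.539363861083984), (106.56641387939453, 109.28070831298828), 45.39539337158203) ((532.729736328125, 58.04472351074219), 55.578731536865234)
```

```bash
sed -i 's/^C=.*/C=np.array([.5145,-.132,.033]); AX=np.radians(41.9); PAD=np.array([.5326,.058,.0])/' plan.py
python3 - <<'E'
from rig import bot
from plan import *
th=np.radians(42); M=pick(th,-1)
bot.line_to(tcp(C,M)-.06*M[:,2],feed=.12,orientation=q(M))
print(bot.line_to(tcp(C,M),feed=.08,force_limit=8))
bot.grab(grip_force=20); s=bot.state(); print(s["t"],s["grip_width"],s["finger_force"],s["contact_force"],s["tool_pos"],tcp(C,M))
bot.line_to(tcp(C,M)+[0,0,.17],feed=.12)
s=bot.state(); print(s["t"],s["grip_width"],s["finger_force"],s["contact_force"])
Mp=place(th,np.radians(-60),-1)
bot.move_to(tcp(PAD+[0,0,.2],Mp),q(Mp))
s=bot.state(); print(s["t"],s["grip_width"],s["tool_pos"]-tcp(PAD+[0,0,.2],Mp))
from h import *
for n in("side","scene"):
  c=bot.calibration(n); im,d=bot.get_image(n); np.save(f"/tmp/{n}2_P.npy",cloud(c,d)); cv2.imwrite(f"/tmp/{n}2.png",im)
cv2.imwrite("pics/e.png",np.hstack([cv2.resize(cv2.imread("/tmp/side2.png")[80:340,220:480],(400,400)),cv2.resize(cv2.imread("/tmp/scene2.png")[100:300,220:420],(400,400))]))
E
```

```text
False
6.0667 0.06407421662520173 19.999767938766126 [-2.07356806 -2.29671892  4.70625098] [ 0.47636359 -0.16647925  0.07932044] [ 0.47633394 -0.16624445  0.07917001]
7.6333 0.063751479025724 19.998902300130794 [-0.73486421  0.67561643 -1.14882422]
10.0833 0.06381347248497969 [-9.71641423e-05 -1.50360021e-04 -8.39403199e-05]
```

View pics/e.png

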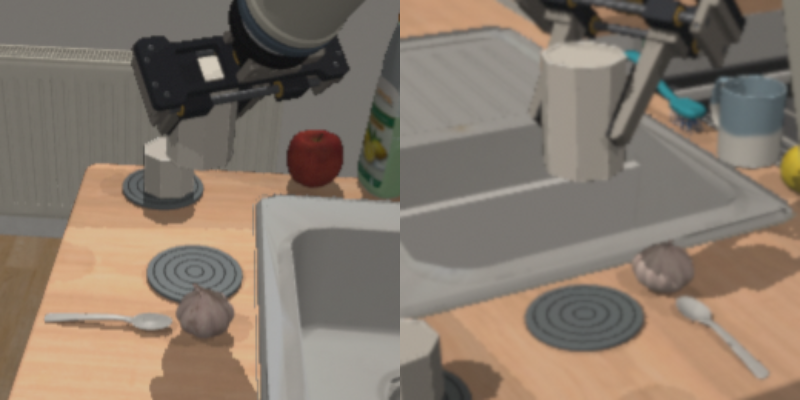

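The tumbler is held base up and looks vertical, above the pad (scene crop around (583,115)). I'll check its tilt and height numerically.

Run:
```python
from h import *
from plan import PAD
for n in("scene2","side2"):
    P=np.load(f"/tmp/{n}_P.npy"); S=cv2.cvtColor(cv2.imread(f"/tmp/{n}.png"),cv2.COLOR_BGR2HSV)
    q=P.reshape(-1,3); s=S.reshape(-1,3)
    ok=(np.linalg.norm(q[:,:2]-PAD[:2],axis=1)<.055)&(q[:,2]>.12)&(q[:,2]<.27)&(s[:,1]<45)&(s[:,2]>110); q=q[ok]
    print(n,len(q),"z",np.percentile(q[:,2],[.5,2,50,98,99.5]).round(4))
    for zz in np.arange(.155,.25,.01):
        b=q[abs(q[:,2]-zz)<.005]
        if len(b)>8:
            (c,r)=cv2.minEnclosingCircle((b[:,:2]*1e3).astype(np.float32)); print(round(zz,3),len(b),np.percentile(b[:,:2],[2,98],axis=0).round(4).tolist(),b.mean(0)[:2].round(4))
    t=q[q[:,2]>.243]; 
    if len(t)>50: A=np.c_[t[:,:2]-PAD[:2],np.ones(len(t))]; print("top plane",len(t),np.linalg.lstsq(A,t[:,2],rcond=None)[0], t.min(0),t.max(0))
```

```text
scene2 2814 z [0.1528 0.155  0.2154 0.2501 0.2585]
0.155 153 [[0.4976, 0.0349], [0.5425, 0.0922]] [0.5095 0.0743]
0.165 188 [[0.4973, 0.0539], [0.5411, 0.0928]] [0.5096 0.0763]
0.175 194 [[0.4972, 0.0545], [0.5506, 0.0922]] [0.511  0.0768]
0.185 187 [[0.4977, 0.0567], [0.5417, 0.0927]] [0.5109 0.0775]
0.195 250 [[0.4877, 0.0475], [0.5621, 0.0927]] [0.5127 0.0749]
0.205 279 [[0.4899, 0.0403], [0.5669, 0.0924]] [0.5144 0.0726]
0.215 282 [[0.4928, 0.0326], [0.5717, 0.0925]] [0.5117 0.0701]
0.225 255 [[0.4962, 0.025], [0.5439, 0.0923]] [0.5084 0.0684]
0.235 289 [[0.4973, 0.0164], [0.5509, 0.0924]] [0.5098 0.0641]
0.245 679 [[0.4984, 0.0125], [0.5839, 0.0909]] [0.5287 0.0583]
top plane 637 [ 0.03502279 -0.06031632  0.24632735] [0.49501615 0.0060194  0.24301051] [0.58697338 0.09237201 0.26249458]
side2 473 z [0.1527 0.1532 0.1698 0.2469 0.2473]
0.155 105 [[0.4994, 0.0247], [0.5363, 0.0532]] [0.5185 0.0332]
0.165 134 [[0.4993, 0.0245], [0.5364, 0.0513]] [0.5196 0.032 ]
0.175 46 [[0.4991, 0.0256], [0.5313, 0.052]] [0.5183 0.0312]
0.245 186 [[0.5283, 0.0265], [0.549, 0.0858]] [0.5387 0.0557]
top plane 186 [ 0.00279471 -0.01056534  0.24587939] [0.52686181 0.02465815 0.24473378] [0.55002868 0.08722553 0.24746026]
```

Run:
```python
from rig import bot
from plan import *
th=np.radians(42); Mp=place(th,np.radians(-60),-1)
bot.line_to(tcp(PAD+[0,0,.064],Mp),feed=.12)
bot.hold(.2)
r=bot.line_to(tcp(PAD+[0,0,.050],Mp),feed=.012,force_limit=4)
s=bot.state(); print(r,s["t"],s["tool_pos"]-tcp(PAD,Mp),s["contact_force"])
from h import *
if r:
  bot.hold(.2); bot.gripper_open(); bot.hold(.2)
  p=bot.state()["tool_pos"]
  bot.line_to(p-.12*Mp[:,2],feed=.12); 
  bot.line_to(p-.12*Mp[:,2]+[0,0,.06],feed=.15)
print(bot.state()["t"],bot.state()["grip_width"])
for n in("side","wrist"):
  c=bot.calibration(n); im,d=bot.get_image(n); np.save(f"/tmp/{n}3_P.npy",cloud(c,d)); cv2.imwrite(f"/tmp/{n}3.png",im)
cv2.imwrite("pics/f.png",np.hstack([cv2.resize(cv2.imread("/tmp/side3.png")[130:340,240:450],(400,400)),cv2.resize(cv2.imread("/tmp/wrist3.png"),(400,300),).repeat(1,0) if 0 else cv2.copyMakeBorder(cv2.resize(cv2.imread("/tmp/wrist3.png"),(400,300)),0,100,0,0,0)]))
```

```text
True 12.4833 [-3.40788234e-05 -2.46596294e-06  5.38563593e-02] [ 1.20365951 -2.27571493  4.70880333]
15.1667 0.09193271437182915
```

View pics/f.png

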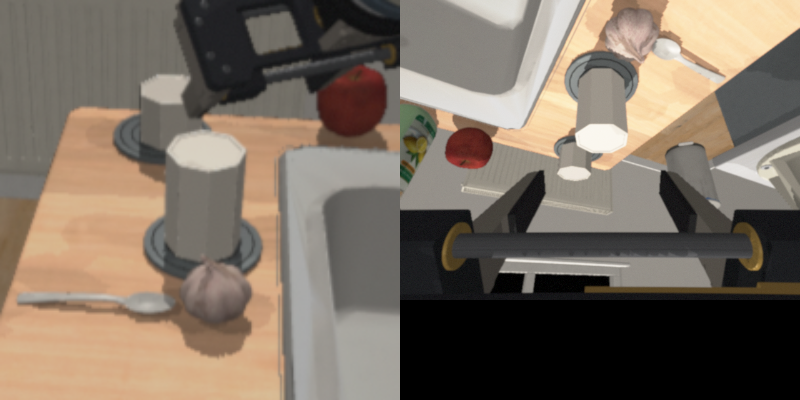

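The side view shows the tumbler base up on the pad with its rim inside, and the short tumbler and garlic undisturbed. I'll make a quick numeric check, then hand in if it agrees.

Run:
```python
from rig import bot
from h import *
from plan import PAD
q=np.load("/tmp/side3_P.npy").reshape(-1,3); s=cv2.cvtColor(cv2.imread("/tmp/side3.png"),cv2.COLOR_BGR2HSV).reshape(-1,3)
t=q[(np.linalg.norm(q[:,:2]-PAD[:2],axis=1)<.06)&(abs(q[:,2]-.101)<.006)&(s[:,1]<45)]
print(len(t),np.median(t[:,2]),(np.percentile(t,1,axis=0)+np.percentile(t,99,axis=0))/2,np.linalg.lstsq(np.c_[t[:,:2]-PAD[:2],np.ones(len(t))],t[:,2],rcond=None)[0])
st=bot.state(); print(st["tool_pos"],st["contact_force"])
c=(np.percentile(t,1,axis=0)+np.percentile(t,99,axis=0))/2
if abs(np.median(t[:,2])-.101)<.003 and np.linalg.norm(c[:2]-PAD[:2])<.01: print(bot.hand_in())
```

```text
783 0.10013408015127366 [0.53205269 0.05774279 0.09884665] [-0.00278802  0.0221858   0.09994187]
[ 0.59487526 -0.05138423  0.2525993 ] [-0.06910582 -0.38974671 -0.41117214]
the job is handed in; nothing more can be done
None
```

The tall tumbler stands upside down on the empty pad, centred to within about 1 mm and with its whole rim on the pad; the short tumbler was not touched, and the job is handed in at about 15 s.

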